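Serve a bread roll with tongs

TASK

Pick up the kitchen tongs, close them on the bread roll that lies on the wooden board and carry it over to the plate; touch the roll with the tongs only, never with the gripper. Finish while still holding: the roll is clamped in the tips of the tongs, still, over the middle of the plate and at least 10 cm above the worktop, and nothing is put down. Leave the mug, lemon, spice jar and tea box alone, and do not shift the plate.

Things in the scene. Friction and masses are not known exactly. Their poses are not given: they have to be found in the camera images.
- tongs: Sprung kitchen tongs lying flat: two steel arms hinged at one end, rubber grip sleeves and tip pads; 238 mm long, 0.12 kg, loose. Origin: midway between the grip sleeves, on the underside: the place to grip. x points along the midline to the tips (at the start within 0.4 rad of straight away from the robot), y to the left arm, z up. Hinge at x = -85 mm.
- tongs_tips (a point): The point midway between the tip pads, 100 mm ahead of the tongs' origin and 15 mm above their underside; axes as the tongs'. The pads are 40 mm long, 26 mm tall. They stand 90 mm apart at rest, 76 mm at a sleeve width of 56 mm, 46 mm (roll clamped) at 42 mm.
- tongs_grip (a point): Middle of the space between the grip sleeves, 15 mm above the tongs' underside and above their origin; axes as the tongs'. Sleeves: 62 mm long along x, 30 mm tall, 62 mm over their outer faces at rest. Springs resist squeezing with 3 N at first, 4.5 N at 42 mm. Squeezed to about 56 mm the tongs can be carried while open; a grip of 20 to 30 N holds the clamped roll firmly.
- tongs_left (a joint): Closing angle of the left arm of the tongs about the hinge pin, rad: 0 sprung open, 0.12 tip pads about 46 mm apart, 0.24 shut. The right arm always turns by the same amount.
- roll: Long golden-brown bread roll with three slashes on top, 84 mm long, 46 mm wide, 42 mm tall, flat underside and upright sides; about 0.045 kg, loose, firm, on the board. Origin: centre of its underside. x runs along its length (within 0.55 rad of straight away from the robot at the start), y across, z up. The tongs take it across its 46 mm width, their x along the roll's x.
- roll_center (a point): The middle of the roll, 20 mm above its underside.
- board: Small rectangular wooden board lying flat, 200 mm (x) by 130 mm (y), 12 mm thick, with a small hanging hole; it does not move. Origin: centre of its underside, on the worktop. It lies on the left or on the right of the tongs, the plate on the other side.
- plate: White round plate, 170 mm across, 20 mm high, loose, 0.4 kg. Origin: centre of its underside.
- mug: White patterned mug with a handle, 101 mm tall, loose; leave alone. Origin: centre of its underside.
- lemon: Yellow lemon, 71 x 53 x 51 mm, loose; leave alone. Origin: centre of its underside.
- spice_jar: Spice jar, 45 mm across, 106 mm tall, loose; leave alone. Origin: centre of its underside.
- tea_box: Dark tea box, 64 x 142 x 75 mm, loose; leave alone. Origin: centre of its underside.
There are look-alikes about, which are no part of the job. Of the things like the roll, leave any that is white; of the rest the larger one is meant.

How it is judged:
By the outcome, as a careful person would: the job done as asked, in the order asked, and still so for the second after the job is handed in, while the arm keeps its last pose, push and grip.
It also fails if it takes over 51 s, if anything falls off the work surface, if the arm or the gripper's body presses on something with over 40 N, if the wrist force passes 120 N, or if a joint passes its speed limit or range.

ROBOT

A 6-joint arm with a two-finger parallel gripper is mounted at the origin on a cart in front of the work surface, level with it; the furniture and walls round the work are solid. World frame = base frame: x ahead of the robot, y to its left, z up, the work surface at z = 0. Lengths are in m, angles in rad, forces in N, time in s.
With the tool pointing down it reaches from about 0.375 to 0.975 m from the base axis. Payload 3.8 kg.
Tool frame: the origin (TCP) lies at the very end of the fingers, on their centre line; the grasp point (between the pads) lies 19 mm behind it; z points along the fingers, y is the line along which they close (so a half turn about z gives the same grasp; the last joint's range is limited). The gripper opens to 85 mm and grips with 20 to 120 N. Pads are 22 mm wide; open, the fingers measure 114 mm over their backs; the gripper's body (76 mm by 85 mm) begins 54 mm behind the grasp point. The pads swing forward as they close: fully open they stand 13 mm farther back than shut.
Start: joints at [-1.371, 0.264, 1.604, -0, 1.274, -0.037], TCP at [0.158, -0.656, 0.231] pointing down, gripper open.
Joint ranges: [-2.63, 2.63], [-0.94, 2.18], [0.31, 2.57], [-1.31, 4.45], [0, 2.66], [-2.55, 2.55]. Speed limits (rad/s): [2.57, 2.57, 3.14, 3.14, 3.14, 3.14].

INTERFACE

Orientations are given as a rotation vector (axis times angle).
In Python, from workcell import monitor, viewer, job gives the robot as it stands. The module is installed in compiled form; this text tells all that it offers.
- The arm moves only by the tool step_arm, never from a script. Its argument "series" is one flat list of numbers, 4 for each row, row after row: the shift along the tool's x, y, z in m, then the turn about the tool's z in rad. A call has 1 to 8 rows; each row is the pose to reach, as a shift and turn from the pose commanded when the call began, along the tool's axes at that moment; what a row does not reach only later rows make up. A row lasts 1/8 s, in which the tool goes at most 62.5 mm and 10.7 degrees, less where a joint would pass 70% of its speed; a pose out of reach is approached as far as the arm can. A call with a gripper value outside its range is refused whole. "gripper" is the opening, from 0 (shut) to 1 (fully open), set as the call begins (left out, the last holds). The fingers move at their own pace and stop on an object; "newtons" is the grip in N (left out, the last holds). Time passes only in rows, so rows that repeat a pose let the fingers close. It gives the time, the measured TCP pose, the force, the opening and the grip force at its end, in the units of the state.
- monitor.read_state(): the state, without advancing time (a new reading comes with each control period).
- viewer.read_camera(name): name is "side" or "top"; returns a dict with "image" (420x560x3 uint8, red, green, blue), "intrinsics" (3x3 intrinsics, pixels), "T" (4x4, takes a point from camera to world coordinates). Camera axes: x right, y up, looking along -z (the intrinsics and any distortion apply to the point x, -y, -z); pixel columns grow to the right and rows downward; lengths in m; the calibration is good to about 2 mm. A picture is of the moment at which its call begins. There is no depth.
- job.finish_job(): hands the job in; it is judged then, once.
Trained networks look in a picture, given as the dict that the camera call returned (one of the last four; its "shot" number tells which), for a name from the list of things; names that differ only in an ending like _2 or _b are one class to them, and where a whole thing is asked for, a point or a joint stands for the part that bears it (a point fixed in the world has none). Each returns a list of dicts, best first, with "score" (0 to 1); they miss things now and then, are a little off and sometimes report something else, mostly with a low value. They report only what shows in the picture. A call takes as long as a camera call. They do not tell look-alikes from the thing itself.
- viewer.boxes_of(picture, label): "extent" ([centre column, centre row, width, height] in pixels, round what is visible of it).
- viewer.spot_point(picture, label): "point" ([column, row] in pixels: a listed point, or the origin of a listed thing).
The state is a dict: "time": time; "q": joint angles; "joint_vel": joint speeds; "joint_torque": joint torques, N m; "tool_pos": TCP position; "tcp_rot": TCP orientation; "wrist_force": force on the tool from outside, world axes, zero at the start; "torque": the same for the moment, N m; "width": opening from 0.0 (shut) to 1.0 (fully open); "grip_force": force on a finger pad.
Only numpy, scipy, OpenCV 4.12 (cv2) and the standard library are available. Lean on these libraries where they do the work, as an engineer would, in place of code of your own. Each camera call takes 0.05 s, during which the arm holds its last target. There are 200 camera calls.

## Working session

There is one attempt and no reset: what is moved stays moved. The work goes in short steps, Python scripts to look and compute and a tool call to move; the robot and the scene stay as the last step left them, time stands still between calls to the robot, and variables do not carry over. Pictures are saved under pics/ and viewed, at most 10 in all, crops included, and the job is handed in when it is done.

Besides the shell and the picture viewer there is one more tool, called after ">>>" in YAML: its name, and indented under it one key for each argument. step_arm: Moves the arm, as the interface text tells. Its arguments: {"type":"object","properties":{"series":{"type":"array"},"gripper":{"type":"number"},"newtons":{"type":"number"}},"required":["series"]}

```bash
mkdir -p pics
cat > h.py <<'E'
import numpy as np, cv2
from workcell import monitor, viewer, job
def ray(p,uv):
    K=p["intrinsics"];T=np.array(p["T"]);d=np.linalg.inv(K)@[uv[0],uv[1],1]
    return T[:3,3],T[:3,:3]@[d[0],-d[1],-d[2]]
def atz(p,uv,z):
    o,d=ray(p,uv);return o+d*(z-o[2])/d[2]
def proj(p,X):
    T=np.array(p["T"]);c=T[:3,:3].T@(np.array(X)-T[:3,3]);q=np.array(p["intrinsics"])@[c[0],-c[1],-c[2]];return q[:2]/q[2]
def tri(p1,a,p2,b):
    o1,d1=ray(p1,a);o2,d2=ray(p2,b);d1=d1/np.linalg.norm(d1);d2=d2/np.linalg.norm(d2)
    t=np.linalg.lstsq(np.c_[d1,-d2],o2-o1,rcond=None)[0];x,y=o1+t[0]*d1,o2+t[1]*d2
    return (x+y)/2,np.linalg.norm(x-y)
E
python3 - <<'E'
from h import *
np.set_printoptions(precision=3,suppress=True)
P={n:viewer.read_camera(n) for n in("top","side")}
print([k for k in P["top"]])
for n,p in P.items():
    cv2.imwrite(f"pics/{n}0.png",p["image"][:,:,::-1])
    print(n,p["T"][:3,3] if hasattr(p["T"],'shape') else p["T"])
    for l,z in [("tongs",0),("tongs_tips",.015),("tongs_grip",.015),("roll",.012),("roll_center",.032),("board",0),("plate",0),("mug",0),("lemon",0),("spice_jar",0),("tea_box",0)]:
        for r in viewer.spot_point(p,l)[:3]: print(l,np.array(r["point"]),round(r["score"],2),atz(p,r["point"],z))
print(monitor.read_state())
E
```

```text
['image', 'intrinsics', 'T', 'shot']
top [0.052 0.118 1.45 ]
tongs [282.9 221.6] 0.81 [0.488 0.055 0.   ]
tongs_grip [222.9 219.4] 0.71 [0.53  0.275 0.015]
tongs_grip [287.1 222.1] 0.61 [0.479 0.041 0.015]
tongs_grip [228.3 213.8] 0.17 [0.549 0.253 0.015]
roll [227.8 215.4] 0.77 [0.544 0.256 0.012]
roll [187.5 252.6] 0.77 [0.428 0.418 0.012]
roll [183.4 222.2] 0.59 [0.546 0.422 0.012]
roll_center [189.6 252. ] 0.51 [0.423 0.407 0.032]
roll_center [223.9 215.9] 0.48 [0.538 0.268 0.032]
roll_center [421.5 180.1] 0.47 [ 0.551 -0.491  0.032]
board [228.3 226.4] 0.88 [0.505 0.26  0.   ]
plate [359.2 191.4] 0.58 [ 0.558 -0.255  0.   ]
plate [281.2 194.2] 0.3 [0.598 0.043 0.   ]
mug [168.  198.5] 0.72 [ 0.655  0.475 -0.   ]
lemon [255.7 176.9] 0.55 [0.686 0.129 0.   ]
spice_jar [424.8 181. ] 0.66 [ 0.557 -0.517  0.   ]
tea_box [141.7 240.7] 0.67 [0.505 0.584 0.   ]
tea_box [356.3 190.7] 0.16 [ 0.563 -0.245  0.   ]
side [0.093 1.222 1.2  ]
tongs [283.4 232.4] 0.95 [0.489 0.048 0.   ]
tongs_tips [258.9 222.4] 0.85 [0.586 0.044 0.015]
tongs_tips [285.9 228.6] 0.36 [0.482 0.041 0.015]
tongs_gri
[... 406 characters left out ...]
.526 0.254 0.   ]
plate [289.6 178.5] 0.86 [ 0.571 -0.264  0.   ]
mug [186.7 311.8] 0.7 [0.652 0.482 0.   ]
lemon [228.  235.9] 0.44 [0.671 0.134 0.   ]
spice_jar [312.5 144.1] 0.82 [ 0.556 -0.544  0.   ]
tea_box [213.8 354.7] 0.68 [0.509 0.588 0.   ]
{'time': 1.2, 'q': array([-1.371,  0.264,  1.604, -0.   ,  1.274, -0.037]), 'joint_vel': array([-0.   ,  0.002,  0.   , -0.   ,  0.   ,  0.001]), 'joint_torque': array([ -0.001, -51.508, -36.772,  -0.   ,   0.001,   0.   ]), 'tool_pos': array([ 0.158, -0.656,  0.231]), 'tcp_rot': array([3.12 , 0.371, 0.   ]), 'wrist_force': array([ 1.025, -0.344, -0.204]), 'torque': array([-0.003,  0.026, -0.048]), 'grip_force': 0.0, 'width': 1.001897003270993}
```

Run:
```python
import cv2
a=cv2.imread("pics/top0.png")[150:290,130:450];cv2.imwrite("pics/topc.png",cv2.resize(a,None,fx=2.5,fy=2.5,interpolation=2))
b=cv2.imread("pics/side0.png")[150:350,170:350];cv2.imwrite("pics/sidec.png",cv2.resize(b,None,fx=3,fy=3,interpolation=2))
```

```text
(no output)
```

View pics/topc.png

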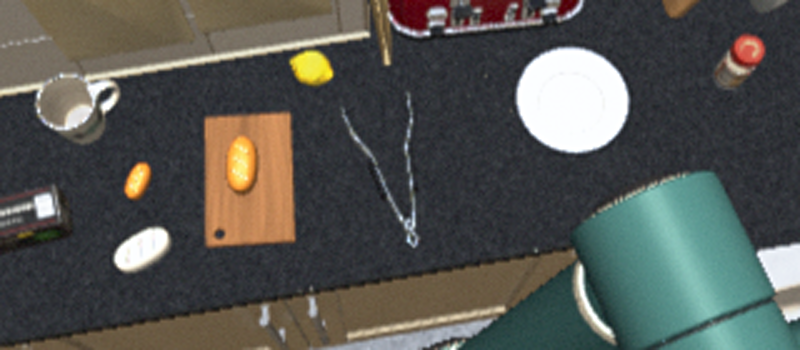

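View pics/sidec.png

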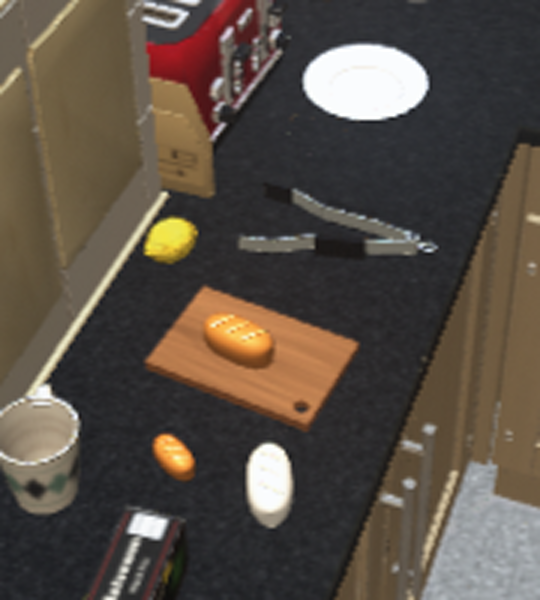

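```bash
cat > fit.py <<'E'
from h import *
from scipy.optimize import minimize
def sil(p,pts,sh,S=4):
    q=np.array([proj(p,x) for x in pts]);h=cv2.convexHull((((q+.5)*S-.5)*16).round().astype(np.int32))
    m=np.zeros((sh[0]*S,sh[1]*S),np.uint8);cv2.fillConvexPoly(m,h,255,cv2.LINE_AA,4)
    return cv2.resize(m,(sh[1],sh[0]),interpolation=cv2.INTER_AREA)/255.
def fit(ps,masks,model,x0,step):
    def cost(x): 
        c=0
        for p,m in zip(ps,masks): c+=np.abs(sil(p,model(x),m.shape)-m).sum()/m.sum()
        return c
    x0=np.array(x0,float);sx=np.vstack([x0]+[x0+np.eye(len(x0))[i]*step[i] for i in range(len(x0))])
    r=minimize(cost,x0,method="Nelder-Mead",options=dict(initial_simplex=sx,xatol=1e-4,fatol=1e-4));return r.x,r.fun
t=np.linspace(0,2*np.pi,40)
def place(x,l,z0):
    c,s=np.cos(x[2]),np.sin(x[2]);return np.c_[x[0]+c*l[:,0]-s*l[:,1],x[1]+s*l[:,0]+c*l[:,1],z0+l[:,2]]
sg=lambda v,n:np.sign(v)*np.abs(v)**n
def roll(x,z0=.012):
    return place(x,np.vstack([np.c_[k*.042*sg(np.cos(t),.8),k*.023*sg(np.sin(t),.8),0*t+z] for z,k in[(0,1),(.03,1),(.042,.7)]]),z0)
def plate(x): return np.vstack([np.c_[x[0]+.085*np.cos(t),x[1]+.085*np.sin(t),0*t+.02],np.c_[x[0]+.05*np.cos(t),x[1]+.05*np.sin(t),0*t]])
def board(x): return place(x,np.array([[a*.1,b*.065,z] for a in(-1,1) for b in(-1,1) for z in(0,.012)]),0)
def comp(m,uv):
    n,l,s,c=cv2.connectedComponentsWithStats(m.astype(np.uint8));k=1+np.argmin(np.linalg.norm(c[1:]-uv,axis=1)+(s[1:,4]<20)*1e3);return l==k
E
python3 - <<'E'
from fit import *
np.set_printoptions(precision=4,suppress=True)
ps=[viewer.read_camera(n) for n in("top","side")]
hs=[cv2.cvtColor(p["image"],cv2.COLOR_RGB2HSV).astype(int) for p in ps]
for h,p in zip(hs,ps):
    print([h[int(round(proj(p,x)[1])),int(round(proj(p,x)[0]))] for x in([.54,.258,.05],[.47,.258,.012],[.56,-.26,.01],[.4,.1,0])])
def masks(f,X): return [comp(f(h),proj(p,X)).astype(float) for h,p in zip(hs,ps)]
mr=masks(lambda h:(h[...,1]>135)&(h[...,2]>170)&(h[...,0]<28),[.54,.258,.03])
mp=masks(lambda h:(h[...,1]<40)&(h[...,2]>150),[.56,-.26,.01])
mb=masks(lambda h:(h[...,1]>80)&(h[...,2]>80)&(h[...,0]<28),[.51,.258,.01])
for m in(mr,mp,mb): print([x.sum() for x in m])
print("roll",fit(ps,mr,roll,[.54,.258,0],[.01,.01,.2]))
for i in(0,1):print(i,"roll",fit(ps[i:i+1],mr[i:i+1],roll,[.54,.258,0],[.01,.01,.2]))
print("plate",fit(ps,mp,plate,[.56,-.26],[.01,.01]))
print("board",fit(ps,mb,board,[.52,.258,0],[.01,.01,.1]))
a=ps[0]["image"][180:255,255:310,::-1];b=ps[1]["image"][200:245,230:330,::-1]
a=cv2.resize(a,None,fx=8,fy=8,interpolation=0)
b=cv2.resize(b,None,fx=7.5,fy=7.5,interpolation=0)
cv2.imwrite("pics/ta.png",cv2.convertScaleAbs(a,alpha=1.8));cv2.imwrite("pics/tb.png",cv2.convertScaleAbs(b,alpha=1.8))
E
```

```text
[array([ 25, 113, 252]), array([ 13, 135, 191]), array([100,   3, 255]), array([116,  31,  58])]
[array([ 24,  98, 246]), array([ 13, 147, 182]), array([105,   4, 254]), array([135,  12,  44])]
[np.float64(1560.0), np.float64(1471.0)]
[np.float64(1484.0), np.float64(834.0)]
[np.float64(1851.0), np.float64(1934.0)]
roll (array([ 0.5666,  0.2848, -0.0679]), np.float64(1.7050964789687946))
0 roll (array([ 0.5712,  0.2807, -0.3422]), np.float64(0.8422800402212167))
1 roll (array([0.5664, 0.2841, 0.1299]), np.float64(0.8468855387158262))
plate (array([ 0.5608, -0.252 ]), np.float64(0.08645309533251788))
board (array([ 0.5242,  0.2515, -0.1091]), np.float64(0.10103775542577192))
```

View pics/ta.png

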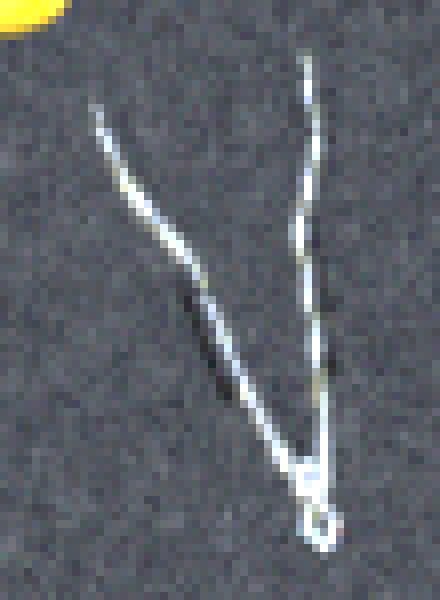

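View pics/tb.png

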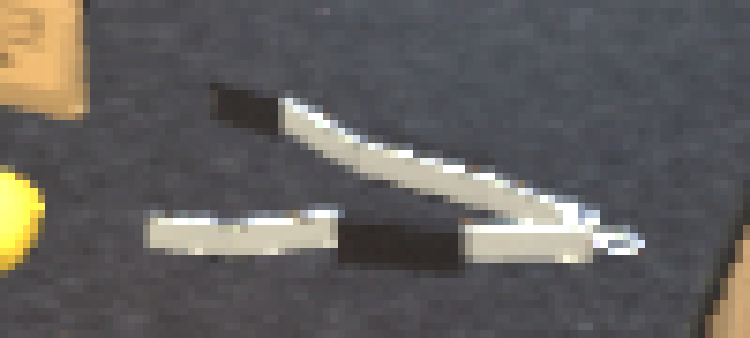

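Run:
```python
from fit import *
from scipy.optimize import least_squares
np.set_printoptions(precision=4,suppress=True)
ps=[viewer.read_camera(n) for n in("top","side")]
hs=[cv2.cvtColor(p["image"],cv2.COLOR_RGB2HSV).astype(int) for p in ps]
mr=[comp((h[...,1]>60)&(h[...,2]>212)&(h[...,0]<30),proj(p,[.54,.258,.03])).astype(float) for h,p in zip(hs,ps)]
for m in mr: m[:]=cv2.morphologyEx(m,cv2.MORPH_CLOSE,np.ones((3,3)))
print([m.sum() for m in mr])
print("roll",fit(ps,mr,roll,[.54,.258,0],[.01,.01,.2]))
for i in(0,1):print(i,"roll",fit(ps[i:i+1],mr[i:i+1],roll,[.54,.258,0],[.01,.01,.2]))
ta=lambda u,v:(255+u/8-.5,180+v/8-.5); tb=lambda u,v:(230+u/7.5-.5,200+v/7.5-.5)
L=[("tipL",0,ta(95,105),(.12,1,.026)),("tipR",0,ta(307,58),(.12,-1,.026)),("rear",0,ta(322,552),(-.118,0,.015)),
("slv",1,tb(400,247),(0,.031,.015)),("padR",1,tb(247,108),(.1,-.045,.015)),("tipL2",1,tb(147,233),(.12,1,.015)),("rear2",1,tb(645,242),(-.118,0,.015))]
def res(x,full=False):
    o=[]
    for n,i,uv,l in L:
        y=l[1]*x[3] if abs(l[1])==1 else l[1]
        o.append(proj(ps[i],place(x,np.array([[l[0],y,l[2]]]),0)[0])-uv)
    return np.array(o) if full else np.ravel(o)
r=least_squares(res,[.488,.05,.1,.05],loss="soft_l1");print(r.x);R=res(r.x,True)
for l,e in zip(L,R): print(l[0],e)
for n,i in(("tongs",0),("tongs",1)): print(proj(ps[i],[r.x[0],r.x[1],0]))
```

```text
[np.float64(193.0), np.float64(185.0)]
roll (array([ 0.539 ,  0.2567, -0.2073]), np.float64(1.5154540337350455))
0 roll (array([ 0.5407,  0.2609, -0.0228]), np.float64(0.4247079142537844))
1 roll (array([ 0.5467,  0.2348, -0.4635]), np.float64(0.9078325384207736))
[0.4891 0.0359 0.082  0.0515]
tipL [ 0.4617 -0.1744]
tipR [ 0.2301 -0.6396]
rear [1.3723 0.7816]
slv [-0.4896  0.5047]
padR [-0.7015  0.4729]
tipL2 [-0.3195  0.0131]
rear2 [0.7818 1.4704]
[287.9428 220.5214]
[284.4522 230.19  ]
```

Run:
```python
from fit import *
for n,c in(("top",[.54,.258,.03]),("side",[.54,.258,.03])):
    im=cv2.imread(f"pics/{n}0.png");im2=cv2.cvtColor(im,cv2.COLOR_BGR2HSV);p=viewer.read_camera(n);u,v=proj(p,c).round().astype(int)
    print(n,u,v)
    for k in range(-16,17,4): print(v+k," ".join("%d/%d/%d"%tuple(x) for x in im2[v+k,u-14:u+15:2]))
    big=cv2.resize(im[v-22:v+22,u-30:u+30],None,fx=9,fy=9,interpolation=0);cv2.imwrite(f"pics/r{n}.png",big);print(u-30,v-22)
a=[cv2.imread(f"pics/r{n}.png") for n in("top","side")];w=cv2.resize(cv2.vconcat(a),None,fx=.75,fy=.75,interpolation=0);cv2.imwrite("pics/rr.png",w)
```

```text
top 227 215
199 13/141/192 13/141/190 14/139/197 13/139/194 13/138/199 13/139/192 13/144/191 13/137/169 13/138/181 13/142/194 13/140/198 13/138/200 13/139/204 14/139/215 14/141/204
203 13/139/189 13/139/189 13/146/191 13/145/193 13/141/196 14/140/191 13/141/181 14/146/171 13/135/181 14/144/188 13/139/195 13/142/200 14/138/205 13/138/210 13/141/213
207 13/143/187 13/139/194 13/137/195 13/139/196 14/142/198 17/181/249 20/168/253 19/183/253 17/194/251 14/168/173 13/143/195 13/138/203 13/138/200 13/140/212 13/140/215
211 13/141/183 13/140/200 13/142/192 12/137/197 16/190/237 20/178/252 24/154/252 24/143/252 17/183/241 15/198/222 13/141/186 14/143/198 13/140/202 14/140/211 13/140/212
215 13/142/181 13/141/199 13/142/190 12/138/198 16/192/247 21/174/253 26/126/253 27/88/252 19/172/253 14/200/222 14/144/161 13/146/197 13/142/198 14/141/215 13/140/208
219 13/145/185 13/141/203 14/139/194 13/137/190 16/193/245 21/145/253 28/86/250 25/125/251 18/188/251 14/203/183 13/138/194 13/139/203 13/141/193 13/140/211 14/138/207
223 14/140/190 13/141/203 13/140/198 14/140/193 14/171/182 17/186/251 21/163
[... 1251 characters left out ...]
 13/185/186 13/147/191
268 13/149/187 13/148/190 13/149/185 13/148/177 13/158/147 12/182/109 13/186/115 13/188/133 13/189/147 13/192/163 13/192/170 13/193/156 13/187/120 13/172/113 13/148/186
272 13/147/191 12/147/189 12/148/179 13/147/182 13/148/191 13/149/185 13/148/183 13/146/187 13/149/183 12/165/128 13/178/113 13/173/115 13/164/132 13/148/181 13/148/178
276 13/153/163 13/149/171 13/149/180 13/146/188 13/148/193 13/147/191 13/148/189 13/147/185 13/147/181 13/148/186 13/148/195 13/146/194 13/147/186 13/148/183 13/147/187
280 135/12/44 0/24/54 11/147/87 11/162/93 11/161/100 12/150/151 13/150/173 13/146/185 13/148/189 13/147/192 13/146/196 13/145/197 13/147/184 13/147/182 13/145/193
218 242
```

View pics/rr.png

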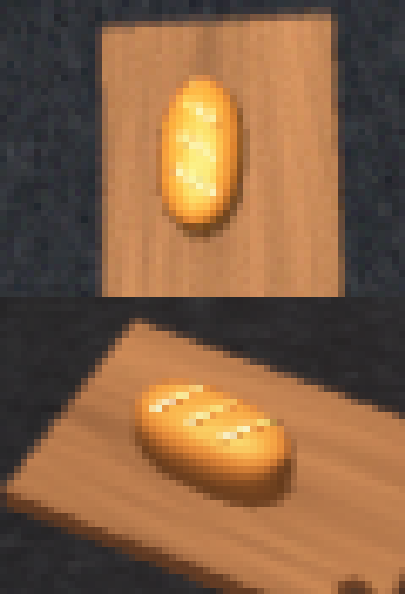

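Run:
```python
from fit import *
from scipy.optimize import least_squares
np.set_printoptions(precision=4,suppress=True)
ps=[viewer.read_camera(n) for n in("top","side")]
hs=[cv2.cvtColor(p["image"],cv2.COLOR_RGB2HSV).astype(int) for p in ps]
mr=[]
for h,p in zip(hs,ps):
    u,v=proj(p,[.54,.258,.03]).round().astype(int);w=np.zeros(h.shape[:2],bool);w[v-18:v+18,u-22:u+23]=1
    m=w&((h[...,1]>172)|(h[...,2]>222))&(h[...,0]<35);mr.append(cv2.morphologyEx(comp(m,(u,v)).astype(float),cv2.MORPH_CLOSE,np.ones((3,3))))
print([m.sum() for m in mr],[sil(p,roll([.54,.258,0]),m.shape).sum() for p,m in zip(ps,mr)])
for y0 in(-.2,.2): print("roll",fit(ps,mr,roll,[.54,.258,y0],[.01,.01,.2]))
for i in(0,1):print(i,"roll",fit(ps[i:i+1],mr[i:i+1],roll,[.54,.258,0],[.01,.01,.2]))
ta=lambda u,v:(255+u/8-.5,180+v/8-.5); tb=lambda u,v:(230+u/7.5-.5,200+v/7.5-.5)
L=[("tipL",0,ta(95,105),(.12,1,.026)),("tipR",0,ta(307,58),(.12,-1,.026)),("rear",0,ta(322,550),(9,0,.012)),
("slv",1,tb(400,247),(0,.031,.015)),("padR",1,tb(247,108),(.1,-.045,.015)),("tipL2",1,tb(147,233),(.12,1,.015)),("rear2",1,tb(643,242),(9,0,.012))]
def res(x,full=False):
    o=[]
    for n,i,uv,l in L:
        y=l[1]*x[3] if abs(l[1])==1 else l[1]
        o.append(proj(ps[i],place(x,np.array([[l[0] if l[0]<9 else x[4],y,l[2]]]),0)[0])-uv)
    return np.array(o) if full else np.ravel(o)
r=least_squares(res,[.488,.05,.1,.05,-.118],loss="soft_l1");print(r.x);R=res(r.x,True)
for l,e in zip(L,R): print(l[0],e)
```

```text
[np.float64(230.0), np.float64(301.0)] [np.float64(273.3764705882353), np.float64(391.4509803921569)]
roll (array([ 0.5379,  0.2571, -0.222 ]), np.float64(0.49344685093450924))
roll (array([ 0.5379,  0.257 , -0.2237]), np.float64(0.493405896231091))
0 roll (array([ 0.5382,  0.2595, -0.1503]), np.float64(0.20971867007672634))
1 roll (array([ 0.54  ,  0.2496, -0.2823]), np.float64(0.23786072568562308))
[ 0.4876  0.0357  0.083   0.0515 -0.1117]
tipL [0.5332 0.1976]
tipR [ 0.3202 -0.2995]
rear [ 1.0531 -0.0553]
slv [-0.0786  0.5722]
padR [-0.3369  0.5481]
tipL2 [0.0771 0.1089]
rear2 [-0.3158  1.7864]
```

```bash
cat >> h.py <<'E'
from scipy.spatial.transform import Rotation as Ro
def go(x,y,z,yaw):
    s=monitor.read_state();R=Ro.from_rotvec(s["tcp_rot"]).as_matrix();cy=np.arctan2(R[1,0],R[0,0])
    print("t",round(s["time"],2),"pos",s["tool_pos"].round(4),"yaw",cy.round(4),"z",R[:,2].round(3),"F",s["wrist_force"].round(1),"w",round(s["width"],3),"q",np.round(s["q"],2))
    print("shift",(R.T@(np.array([x,y,z])-s["tool_pos"])).round(4),"turn",round(-(yaw-cy),4))
E
python3 - <<'E'
from fit import *
np.set_printoptions(precision=4,suppress=True)
go(.488,.036,.10,.083)
ps=[viewer.read_camera(n) for n in("top","side")]
hs=[cv2.cvtColor(p["image"],cv2.COLOR_RGB2HSV).astype(int) for p in ps]
mr=[]
for h,p in zip(hs,ps):
    u,v=proj(p,[.54,.258,.03]).round().astype(int);w=np.zeros(h.shape[:2],bool);w[v-18:v+18,u-22:u+23]=1
    m=w&((h[...,1]>158)|(h[...,2]>220))&(h[...,0]<35);mr.append(cv2.morphologyEx(comp(m,(u,v)).astype(float),cv2.MORPH_CLOSE,np.ones((3,3))))
def roll2(x,z0=.012):
    return place(x,np.vstack([np.c_[k*.042*np.cos(t),k*.023*np.sin(t),0*t+z] for z,k in[(0,.9),(.008,1),(.024,1),(.034,.8),(.042,.4)]]),z0)
print([m.sum() for m in mr],[sil(p,roll2([.54,.258,-.2]),m.shape).sum() for p,m in zip(ps,mr)])
print("roll",fit(ps,mr,roll2,[.54,.258,-.2],[.01,.01,.2]))
for i in(0,1):print(i,"roll",fit(ps[i:i+1],mr[i:i+1],roll2,[.54,.258,-.2],[.01,.01,.2]))
E
```

```text
t 1.6 pos [ 0.1584 -0.6562  0.2313] yaw 0.2368 z [ 0. -0. -1.] F [ 0.1 -0.4  0. ] w 1.002 q [-1.37  0.26  1.6   0.    1.27 -0.04]
shift [ 0.4828 -0.5955  0.1313] turn 0.1538
[np.float64(247.0), np.float64(330.0)] [np.float64(240.24705882352936), np.float64(314.7803921568628)]
roll (array([ 0.5375,  0.2581, -0.1919]), np.float64(0.3378591824412258))
0 roll (array([ 0.5387,  0.26  , -0.1952]), np.float64(0.07219179169643566))
1 roll (array([ 0.5393,  0.252 , -0.1419]), np.float64(0.08905525846702315))
```

>>> step_arm:
  series: [0.05, -0.061, 0, 0.02, 0.1, -0.122, 0, 0.04, 0.15, -0.183, 0, 0.06, 0.19, -0.234, 0, 0.08, 0.23, -0.284, 0.02, 0.1, 0.27, -0.333, 0.04, 0.12, 0.31, -0.382, 0.06, 0.14, 0.35, -0.432, 0.08, 0.154]
  gripper: 1

```text
time: 2.7
tool_pos: [0.3708, -0.2102, 0.1705]
tcp_rot: [3.138, 0.129, 0.003]
wrist_force: [1.0, 0.5, -0.3]
width: 1.001
grip_force: 0.0
```

```bash
python3 -c "
from h import *
go(.488,.036,.08,.083)"
```

```text
t 2.7 pos [ 0.3708 -0.2102  0.1705] yaw 0.0819 z [ 0.002 -0.001 -1.   ] F [ 1.   0.5 -0.3] w 1.001 q [-0.57 -0.17  2.18  0.    1.14  0.91]
shift [ 0.1368 -0.2359  0.0905] turn -0.0011
```

>>> step_arm:
  series: [0, -0.03, 0, 0, 0, -0.03, 0, 0, 0, -0.03, 0, 0]

```text
time: 3.08
tool_pos: [0.3679, -0.1826, 0.1709]
tcp_rot: [3.138, 0.131, 0.002]
wrist_force: [0.3, 0.1, 0.6]
width: 1.001
grip_force: 0.0
```

```bash
python3 -c "
from h import *
go(.488,.036,.08,.083)"
```

```text
t 3.08 pos [ 0.3679 -0.1826  0.1709] yaw 0.0832 z [ 0.001 -0.001 -1.   ] F [0.3 0.1 0.6] w 1.001 q [-0.52 -0.21  2.2  -0.    1.15  0.97]
shift [ 0.1377 -0.208   0.0908] turn 0.0002
```

>>> step_arm:
  series: [0.03, -0.045, 0, 0, 0.06, -0.09, 0.02, 0, 0.09, -0.135, 0.04, 0, 0.12, -0.18, 0.06, 0, 0.138, -0.208, 0.08, 0, 0.138, -0.208, 0.09, 0, 0.138, -0.208, 0.09, 0, 0.138, -0.208, 0.09, 0]

```text
time: 4.08
tool_pos: [0.4881, 0.0354, 0.081]
tcp_rot: [3.139, 0.127, 0.001]
wrist_force: [0.4, -0.1, -0.0]
width: 1.004
grip_force: 0.0
```

Run:
```python
from h import *
go(.488,.036,.0,.083)
ps=[viewer.read_camera(n) for n in("top","side")]
a=[]
for p,c in zip(ps,([.5,.04,.03],)*2):
    im=p["image"][:,:,::-1].copy();u,v=proj(p,c).round().astype(int);a.append(cv2.resize(im[v-35:v+35,u-40:u+40],None,fx=5,fy=5,interpolation=2))
    print(u-40,v-35)
cv2.imwrite("pics/g1.png",cv2.hconcat(a))
```

```text
t 4.08 pos [0.4881 0.0354 0.081 ] yaw 0.0807 z [ 0.001 -0.    -1.   ] F [ 0.4 -0.1 -0. ] w 1.004 q [ 0.02  0.06  2.14 -0.    0.94  1.51]
shift [-0.0001 -0.0006  0.081 ] turn -0.0023
246 181
241 189
```

View pics/g1.png

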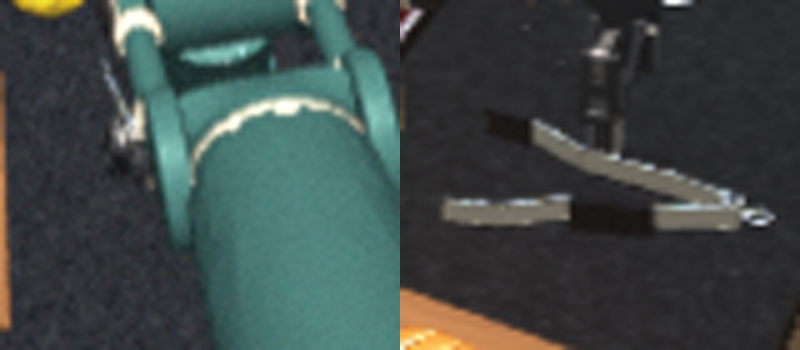

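>>> step_arm:
  series: [0, 0, 0.03, 0, 0, 0, 0.055, 0, 0, 0, 0.056, 0, 0, 0, 0.056, 0]

```text
time: 4.68
tool_pos: [0.4886, 0.0365, 0.0254]
tcp_rot: [3.139, 0.129, 0.002]
wrist_force: [-0.1, -0.9, 0.6]
width: 0.997
grip_force: 0.0
```

Run:
```python
from h import *
go(.488,.036,.0,.083)
p=viewer.read_camera("side")
s=monitor.read_state()
im=p["image"][:,:,::-1].copy();u,v=proj(p,[.5,.04,.03]).round().astype(int)
a=cv2.resize(im[v-35:v+30,u-45:u+45],None,fx=8,fy=8,interpolation=2)
cv2.imwrite("pics/g2.png",cv2.convertScaleAbs(a,alpha=2))
```

```text
t 4.67 pos [0.4886 0.0365 0.0254] yaw 0.0822 z [ 0.001  0.    -1.   ] F [-0.1 -0.9  0.6] w 0.997 q [ 0.02  0.14  2.17 -0.    0.82  1.51]
shift [-0.0006  0.0004  0.0254] turn -0.0008
```

View pics/g2.png

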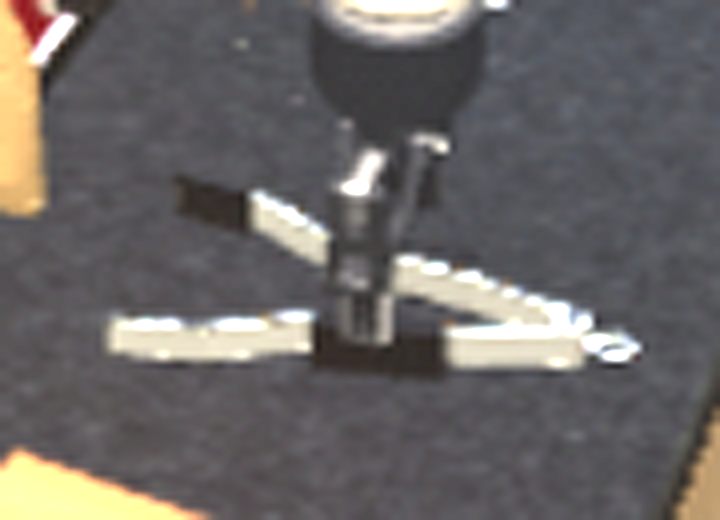

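Run:
```python
from h import *
p=viewer.read_camera("side");u,v=proj(p,[.5,.04,.03]).round().astype(int)
f=lambda *X:((proj(p,X)-[u-45,v-35]+.5)*8).round()
for z in(.025,.032,.038): print("finger outer bottom",z,f(.488,.093,z),f(.488,.079,z))
print("sleeve L outer bottom/top",f(.488,.067,0),f(.488,.067,.03))
print("padR inner",f(.588+.045*.08,.044-.045,.015))
```

```text
finger outer bottom 0.025 [352. 377.] [363. 357.]
finger outer bottom 0.032 [352. 366.] [363. 345.]
finger outer bottom 0.038 [352. 356.] [363. 336.]
sleeve L outer bottom/top [371. 379.] [372. 331.]
padR inner [212. 207.]
```

>>> step_arm:
  series: [0, 0.001, 0.008, 0, 0, 0.001, 0.014, 0, 0, 0.001, 0.019, 0, 0, 0.001, 0.019, 0]

```text
time: 5.28
tool_pos: [0.4872, 0.0358, 0.0046]
tcp_rot: [-3.139, -0.13, 0.002]
wrist_force: [0.1, 0.0, 0.2]
width: 0.998
grip_force: 0.0
```

>>> step_arm:
  series: [0, 0, 0.002, 0, 0, 0, 0.004, 0, 0, 0, 0.004, 0]

```text
time: 5.65
tool_pos: [0.4878, 0.0358, 0.0013]
tcp_rot: [-3.139, -0.13, 0.0]
wrist_force: [0.1, 0.0, -0.1]
width: 1.002
grip_force: 0.0
```

>>> step_arm:
  series: [0, 0, 0, 0, 0, 0, 0, 0, 0, 0, 0, 0, 0, 0, 0, 0, 0, 0, 0, 0, 0, 0, 0, 0]
  gripper: 0.66
  newtons: 25

```text
time: 6.4
tool_pos: [0.4888, 0.0359, 0.0023]
tcp_rot: [-3.139, -0.13, -0.003]
wrist_force: [-0.5, -0.2, 5.5]
width: 0.66
grip_force: 5.1
```

Run:
```python
from h import *
go(.488,.036,.0,.083)
p=viewer.read_camera("side")
im=p["image"][:,:,::-1].copy();u,v=proj(p,[.5,.04,.03]).round().astype(int)
a=cv2.resize(im[v-35:v+30,u-45:u+45],None,fx=8,fy=8,interpolation=2)
cv2.imwrite("pics/g3.png",cv2.convertScaleAbs(a,alpha=2))
```

```text
t 6.4 pos [0.4888 0.0359 0.0023] yaw 0.0827 z [ 0.002  0.    -1.   ] F [-0.5 -0.2  5.5] w 0.66 q [0.02 0.18 2.18 0.   0.77 1.51]
shift [-0.0008 -0.0002  0.0023] turn -0.0003
```

>>> step_arm:
  series: [0, 0, -0.003, 0, 0, 0, -0.01, 0, 0, 0, -0.03, 0, 0, 0, -0.06, 0, 0, 0, -0.09, 0, 0, 0, -0.1, 0, 0, 0, -0.1, 0]

```text
time: 7.32
tool_pos: [0.4882, 0.0358, 0.1018]
tcp_rot: [3.139, 0.13, 0.002]
wrist_force: [-1.2, -0.7, -2.0]
width: 0.658
grip_force: 3.0
```

Run:
```python
from h import *
go(.488,.036,.1,.083)
p=viewer.read_camera("side")
im=p["image"][:,:,::-1].copy();u,v=proj(p,[.5,.04,.1]).round().astype(int)
a=cv2.resize(im[v-35:v+40,u-50:u+50],None,fx=8,fy=8,interpolation=2)
f=lambda *X:((proj(p,X)-[u-50,v-35]+.5)*8).round()
print("pred tips mid",f(.588,.044,.115),"L tip end outer",f(.604,.087,.115),"sleeve L",f(.486,.064,.115))
cv2.imwrite("pics/g4.png",cv2.convertScaleAbs(a,alpha=2))
for l in("tongs_tips","tongs_grip"):print(l,[(((np.array(r["point"])-[u-50,v-35]+.5)*8).round(),round(r["score"],2)) for r in viewer.spot_point(p,l)[:2]])
```

```text
t 7.33 pos [0.4882 0.0358 0.1018] yaw 0.0828 z [ 0.001  0.    -1.   ] F [-1.2 -0.7 -2. ] w 0.658 q [0.02 0.03 2.12 0.   0.98 1.51]
shift [-0.0002 -0.0002  0.0018] turn -0.0002
pred tips mid [210. 217.] L tip end outer [140. 268.] sleeve L [413. 298.]
tongs_tips []
tongs_grip [(array([417., 236.]), 0.72), (array([-115., 1450.]), 0.54)]
```

View pics/g4.png

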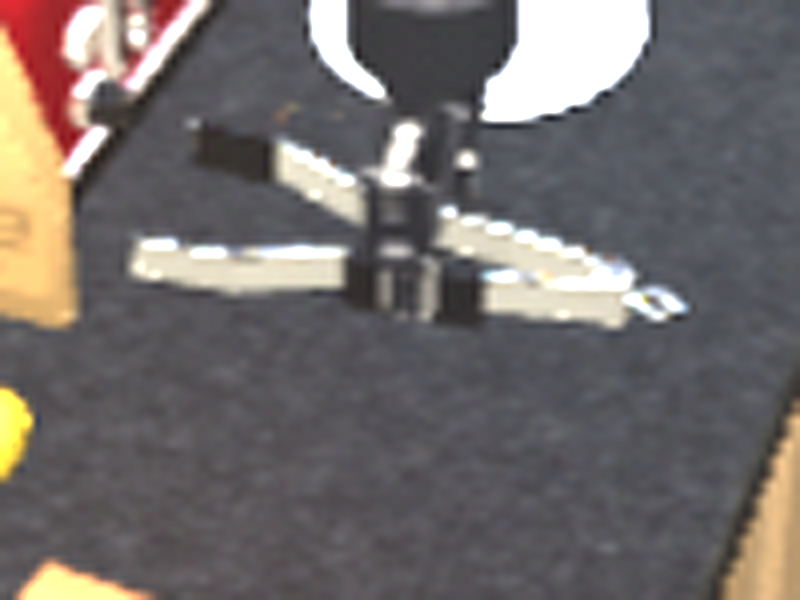

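```bash
python3 -c "
from h import *
go(.4406,.275,.10,-.18)"
```

```text
t 7.47 pos [0.4866 0.0358 0.0999] yaw 0.0828 z [-0.003 -0.    -1.   ] F [ 0.2 -0.3 -1.3] w 0.662 q [0.02 0.04 2.12 0.   0.98 1.51]
shift [-0.0261 -0.2422 -0.    ] turn 0.2628
```

>>> step_arm:
  series: [-0.003, -0.03, 0, 0.035, -0.007, -0.07, 0, 0.075, -0.012, -0.11, 0, 0.12, -0.017, -0.155, 0, 0.17, -0.022, -0.2, 0, 0.22, -0.027, -0.242, 0, 0.263, -0.027, -0.242, 0, 0.263, -0.027, -0.242, 0, 0.263]

```text
time: 8.48
tool_pos: [0.4401, 0.2741, 0.1001]
tcp_rot: [3.127, -0.281, -0.003]
wrist_force: [-0.1, -0.6, -2.8]
width: 0.659
grip_force: 3.0
```

Run:
```python
from fit import *
np.set_printoptions(precision=4,suppress=True)
go(.4406,.275,.1,-.18)
a=[]
for n in("top","side"):
    p=viewer.read_camera(n);im=p["image"][:,:,::-1].copy();u,v=proj(p,[.54,.258,.05]).round().astype(int)
    z=cv2.resize(im[v-40:v+35,u-25:u+25],None,fx=8,fy=8,interpolation=2);o=np.array([u-25,v-40])
    s=monitor.read_state();c,yaw=s["tool_pos"],-.18
    tip=c[:2]+.1*np.array([np.cos(yaw),np.sin(yaw)])
    for k in(-.038,.038):
        for x in(.08,.12):
            q=[c[0]+x*np.cos(yaw)-k*np.sin(yaw),c[1]+x*np.sin(yaw)+k*np.cos(yaw),.115]
            print(n,k,x,((proj(p,q)-o+.5)*8).round())
    a.append(cv2.convertScaleAbs(z,alpha=1.3))
cv2.imwrite("pics/r1.png",cv2.hconcat(a))
```

```text
t 8.47 pos [0.4401 0.2741 0.1001] yaw -0.179 z [-0.002 -0.002 -1.   ] F [-0.1 -0.6 -2.8] w 0.659 q [ 0.51  0.09  2.06 -0.    0.99  2.26]
shift [ 0.0004 -0.001   0.0001] turn 0.001
top -0.038 0.08 [271. 327.]
top -0.038 0.12 [276. 240.]
top 0.038 0.08 [ 97. 325.]
top 0.038 0.12 [103. 239.]
side -0.038 0.08 [293. 174.]
side -0.038 0.12 [210. 138.]
side 0.038 0.08 [191. 292.]
side 0.038 0.12 [106. 255.]
```

View pics/r1.png

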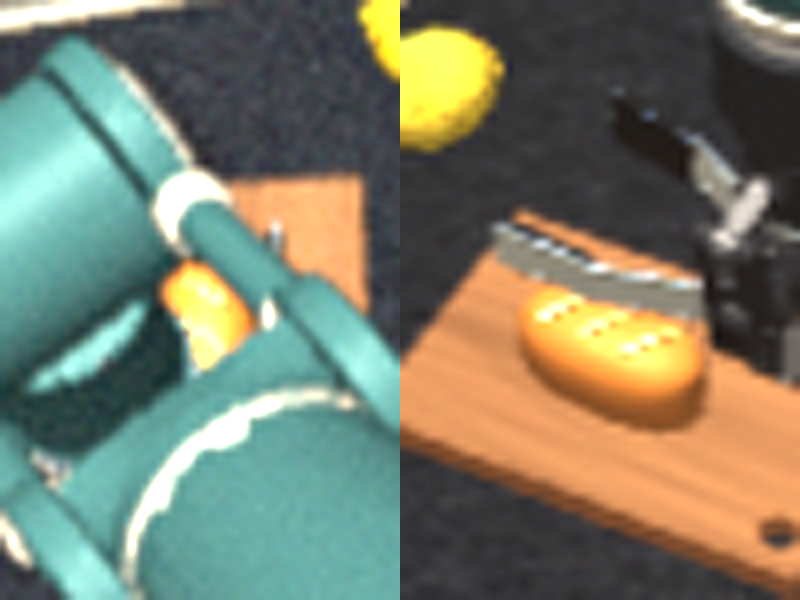

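>>> step_arm:
  series: [0, -0.001, 0.02, 0, 0, -0.001, 0.04, 0, 0, -0.001, 0.055, 0, 0, -0.001, 0.065, 0, 0, -0.001, 0.065, 0]

```text
time: 9.2
tool_pos: [0.4407, 0.2751, 0.0356]
tcp_rot: [3.128, -0.284, -0.002]
wrist_force: [-1.1, -0.6, -1.0]
width: 0.663
grip_force: 2.9
```

Run:
```python
from fit import *
np.set_printoptions(precision=4,suppress=True)
go(.4401,.275,.018,-.18)
for n in("side",):
    p=viewer.read_camera(n);h=cv2.cvtColor(p["image"],cv2.COLOR_RGB2HSV).astype(int)
    for r in viewer.boxes_of(p,"roll")[:3]: print(r)
```

```text
t 9.2 pos [0.4407 0.2751 0.0356] yaw -0.1808 z [-0.002 -0.001 -1.   ] F [-1.1 -0.6 -1. ] w 0.663 q [0.51 0.18 2.1  0.   0.86 2.26]
shift [-0.0005  0.0002  0.0176] turn -0.0008
{'extent': [250.6, 263.6, 21.8, 20.4], 'score': 0.71}
{'extent': [261.1, 313.5, 16.3, 27.3], 'score': 0.68}
{'extent': [228.4, 301.9, 10.4, 11.2], 'score': 0.58}
```

>>> step_arm:
  series: [0, 0, 0.008, 0, 0, 0, 0.014, 0, 0, 0, 0.016, 0, 0, 0, 0.016, 0]

```text
time: 9.8
tool_pos: [0.4411, 0.2758, 0.0203]
tcp_rot: [3.129, -0.283, -0.0]
wrist_force: [0.5, 0.2, -1.1]
width: 0.662
grip_force: 3.0
```

Run:
```python
from fit import *
go(.4401,.275,.018,-.18)
p=viewer.read_camera("side");im=p["image"][:,:,::-1].copy();u,v=proj(p,[.53,.258,.05]).round().astype(int)
z=cv2.resize(im[v-30:v+30,u-40:u+40],None,fx=10,fy=10,interpolation=2)
cv2.imwrite("pics/r2.png",cv2.convertScaleAbs(z,alpha=1.4))
```

```text
t 9.8 pos [0.4411 0.2758 0.0203] yaw -0.1802 z [-0. -0. -1.] F [ 0.5  0.2 -1.1] w 0.662 q [0.51 0.21 2.11 0.   0.83 2.26]
shift [-0.0008  0.001   0.0023] turn -0.0002
```

View pics/r2.png

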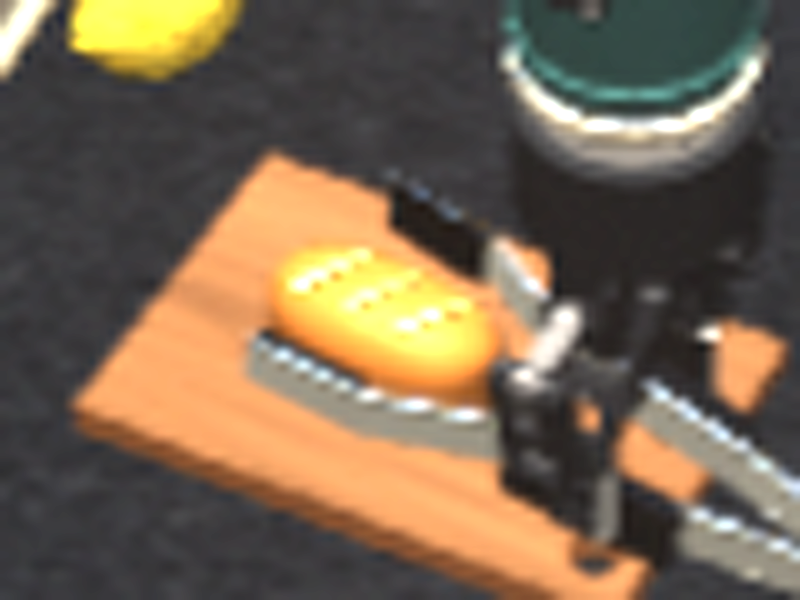

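>>> step_arm:
  series: [0, 0, 0, 0, 0, 0, 0, 0, 0, 0, 0, 0, 0, 0, 0, 0, 0, 0, 0, 0, 0, 0, 0, 0]
  gripper: 0.4
  newtons: 27

```text
time: 10.6
tool_pos: [0.4415, 0.2761, 0.0209]
tcp_rot: [-3.128, 0.283, -0.001]
wrist_force: [-0.1, 0.6, 4.6]
width: 0.486
grip_force: 27.1
```

>>> step_arm:
  series: [0, 0, -0.005, 0, 0, 0, -0.015, 0, 0, 0, -0.035, 0, 0, 0, -0.06, 0, 0, 0, -0.09, 0, 0, 0, -0.12, 0, 0, 0, -0.14, 0, 0, 0, -0.15, 0]

```text
time: 11.6
tool_pos: [0.4416, 0.2759, 0.1719]
tcp_rot: [-3.128, 0.283, -0.003]
wrist_force: [-0.1, -0.1, -1.8]
width: 0.484
grip_force: 27.6
```

Run:
```python
from fit import *
go(.461,-.252,.17,0)
p=viewer.read_camera("side")
for l in("roll_center","roll"):print([(np.round(r["point"],1),r["score"]) for r in viewer.spot_point(p,l)[:3]])
print(proj(p,[.54,.257,.18]),proj(p,[.54,.257,.16]))
```

```text
t 11.6 pos [0.4416 0.2759 0.1719] yaw -0.1803 z [ 0.002  0.001 -1.   ] F [-0.1 -0.1 -1.8] w 0.484 q [ 0.51  0.02  2.   -0.    1.13  2.26]
shift [0.1138 0.5159 0.0015] turn -0.1803
[(array([260. , 311.5]), 0.78), (array([244.9, 228.8]), 0.74), (array([228.5, 302.7]), 0.58)]
[(array([247.6, 233.7]), 0.74), (array([256.4, 315. ]), 0.58), (array([230.1, 304.4]), 0.55)]
[246.34674927 230.75632178] [246.59632065 235.35615713]
```

```bash
python3 -c "
from h import *
go(.4625,-.234,.172,-.18)"
```

```text
t 11.75 pos [0.4411 0.2757 0.1704] yaw -0.1802 z [ 0.  0. -1.] F [-0.1 -1.6 -1.7] w 0.484 q [ 0.51  0.02  2.   -0.    1.12  2.26]
shift [ 0.1124  0.4976 -0.0017] turn -0.0002
```

>>> step_arm:
  series: [0.003, 0.015, 0, 0, 0.01, 0.045, 0, 0, 0.019, 0.085, 0, 0, 0.028, 0.125, 0, 0, 0.037, 0.165, 0, 0, 0.046, 0.205, 0, 0, 0.053, 0.235, 0, 0, 0.056, 0.249, 0, 0]

```text
time: 12.75
tool_pos: [0.4504, 0.0187, 0.1692]
tcp_rot: [3.128, -0.286, -0.004]
wrist_force: [0.9, -1.1, -1.2]
width: 0.485
grip_force: 27.7
```

>>> step_arm:
  series: [0.003, 0.015, 0, 0, 0.01, 0.045, 0, 0, 0.019, 0.085, 0, 0, 0.028, 0.125, 0, 0, 0.037, 0.165, 0, 0, 0.046, 0.205, 0, 0, 0.053, 0.235, 0, 0, 0.056, 0.249, 0, 0]

```text
time: 13.75
tool_pos: [0.462, -0.2354, 0.1701]
tcp_rot: [-3.128, 0.284, 0.001]
wrist_force: [-0.7, 0.4, -2.3]
width: 0.486
grip_force: 27.8
```

>>> step_arm:
  series: [0, 0, 0, 0, 0, 0, 0, 0]

```text
time: 14.0
tool_pos: [0.4619, -0.2331, 0.1701]
tcp_rot: [-3.128, 0.281, 0.001]
wrist_force: [0.8, -0.2, -1.6]
width: 0.484
grip_force: 27.8
```

Run:
```python
from fit import *
np.set_printoptions(precision=4,suppress=True)
go(.4625,-.234,.172,-.18)
ps=[viewer.read_camera(n) for n in("top","side")]
for p in ps:
    for l in("roll_center",):print([(np.round(r["point"],1),round(r["score"],2)) for r in viewer.spot_point(p,l)[:4]])
    print("want",proj(p,[.5608,-.252,.185]))
    h=cv2.cvtColor(p["image"],cv2.COLOR_RGB2HSV).astype(int);u,v=proj(p,[.5608,-.252,.185]).astype(int)
    m=np.zeros(h.shape[:2],bool);m[v-25:v+25,u-25:u+25]=1;m&=(h[...,1]>110)&(h[...,0]<30)&(h[...,2]>110)
    print(m.sum(),np.argwhere(m).mean(0)[::-1])
    print("plate",[(np.round(r["point"],1),round(r["score"],2)) for r in viewer.spot_point(p,"plate")[:2]],proj(p,[.5608,-.252,0]))
```

```text
t 14.0 pos [ 0.4619 -0.2331  0.1701] yaw -0.1794 z [-0.001  0.001 -1.   ] F [ 0.8 -0.2 -1.6] w 0.484 q [-0.52  0.01  2.    0.    1.12  1.23]
shift [ 0.0008  0.0008 -0.0019] turn 0.0006
[(array([363.5, 172.7]), 0.63), (array([189.9, 249.3]), 0.58), (array([183.2, 220.2]), 0.55)]
want [367.3651 171.2409]
71 [363.3662 167.4648]
plate [(array([359.8, 193.1]), 0.82)] [358.1838 190.852 ]
[(array([255.9, 267.9]), 0.7), (array([229. , 299.9]), 0.66), (array([260.9, 311.1]), 0.64), (array([318.6, 150.5]), 0.64)]
want [292.1535 142.9472]
718 [279.9889 133.415 ]
plate [(array([288.6, 177.8]), 0.63)] [291.0418 180.723 ]
```

Run:
```python
from fit import *
np.set_printoptions(precision=4,suppress=True)
for n in("top","side"):
    p=viewer.read_camera(n);h=cv2.cvtColor(p["image"],cv2.COLOR_RGB2HSV).astype(int);c=proj(p,[.5608,-.252,.185]);u,v=c.astype(int)
    w=np.zeros(h.shape[:2],bool);w[v-20:v+20,u-22:u+22]=1
    m=w&(h[...,1]>80)&(h[...,0]>=11)&(h[...,0]<30)&(h[...,2]>130)
    k,l,s,ce=cv2.connectedComponentsWithStats(m.astype(np.uint8))
    print(n,c.round(1),[(s[i].tolist(),ce[i].round(1)) for i in range(1,k) if s[i,4]>15])
    e=sil(p,roll([.5608,-.252,-.18],.165),m.shape);q=np.argwhere(e>.5);print("expected",q.min(0)[::-1],q.max(0)[::-1],e.sum())
    for r in viewer.boxes_of(p,"roll")[:4]:print(np.round(r["extent"],1),round(r["score"],2))
```

```text
top [367.4 171.2] [([361, 160, 7, 17, 64], array([363.9, 166.8]))]
expected [360 159] [374 185] 332.6549019607843
[187.  251.9  21.8  19.7] 0.69
[359.5 173.3   2.6   1.6] 0.68
[364.  168.4   6.4  10.9] 0.65
[186.1 219.5  12.9  17.4] 0.62
side [292.2 142.9] [([270, 122, 34, 28, 506], array([280.9, 136.1]))]
expected [282 135] [302 152] 284.4
[296.6 142.6  15.2   9.1] 0.68
[260.8 311.3  18.2  24.8] 0.62
[228.7 302.    8.7  12.7] 0.57
```

```bash
python3 -c "
from h import *
go(.4625,-.234,.172,-.18);print(job.finish_job())"
```

```text
t 14.5 pos [ 0.4621 -0.2341  0.1704] yaw -0.1799 z [ 0. -0. -1.] F [ 0.5 -0.1 -1.3] w 0.485 q [-0.52  0.01  2.    0.    1.12  1.23]
shift [ 0.0003 -0.0002 -0.0016] turn 0.0001
the job is handed in; nothing more can be done
None
```

I handed the job in at 14.5 s with the larger golden-brown roll clamped in the tongs (about 28 N grip), held over the middle of the plate with its underside about 16 cm above the worktop; I checked that final position by measurement, not by viewing a picture, and the verdict was not shown.

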